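# Load two plug-in modules under the guide cover of an amplifier chassis

## Robot

A 6-joint arm with a two-finger parallel gripper is mounted at the origin on the work surface. World frame = base frame: x ahead of the robot, y to its left, z up, the work surface at z = 0. Lengths are in mm, angles in rad, forces in N, time in s.
With the tool pointing down it reaches from about 275 to 750 mm from the base axis. Payload 10.2 kg.
Tool frame: the origin (TCP) lies midway between the tips of the shut fingers; the grasp point (between the pads) lies 19 mm behind it (ctrl.hold_point_z is the distance from the TCP to the grasp point, in mm); z points along the fingers, y is the direction in which the jaws open and shut (so a half turn about z gives the same grasp; the last joint's range is limited). The gripper opens to 85 mm and grips with 20 to 120 N. Pads are 22 mm wide; open, the fingers measure 114 mm over their backs; the gripper's body (76 mm by 85 mm) begins 54 mm behind the grasp point. The pads swing forward as they close: fully open they stand 13 mm farther back than shut.
Start: joints at [-1.408, 0.313, 1.498, -0, 1.331, -0.223], TCP at [197.546, -486.423, 231.294] pointing down, gripper open.
Joint ranges: [-2.94, 2.94], [-0.97, 2.17], [0.19, 2.56], [-1.23, 4.37], [0.02, 3.11], [-2.88, 2.88]. Speed limits (rad/s): [2.39, 2.39, 3.01, 3.14, 3.14, 3.14].

## Interface

Orientations are given as a unit quaternion [w, x, y, z].
In Python, from rig import ctrl, capture, get_calibration, ticket, search_frame, outline_of gives the robot as it stands. The module is installed in compiled form; this text tells all that it offers.
- The arm moves only by the tool servo_tool, never from a script. Its argument "motion" is a list of rows, each an object with "dr": the turn, a rotation vector about the tool's x, y, z in units of 10 degrees (1.0 is 10 degrees), a list of three; "delta_pos": the shift along the tool's x, y, z in units of 50 mm (1.0 is 50 mm), a list of three; "hand": the opening, from 0 (shut) to 1 (fully open). In form: [{"dr": [ax, ay, az], "delta_pos": [x, y, z], "hand": hand}, ...]. A call has 1 to 20 rows; each row shifts and turns the pose as measured when the row begins, along the tool's axes as they then stand; what a row does not reach is not made up. A row lasts 1/8 s, in which the tool goes at most 62.5 mm and 10.7 degrees, less where a joint would pass 70% of its speed; a pose out of reach is approached as far as the arm can. A call is refused whole if a number of a shift passes 1 or a number of a turn 1, either way. A call with a gripper value outside its range is refused whole. The fingers move at their own pace and stop on an object; "squeeze" is the grip in N (left out, the last holds). Time passes only in rows, so rows that do not move let the fingers close. It gives the time, the measured TCP pose, the force and the opening at its end, in the units of the state.
- ctrl.sense(): the state, without advancing time (a new reading comes with each control period).
- capture(name): name is "side" or "top"; returns (picture, depth): 420x560x3 uint8, red, green, blue; 420x560 float32, mm along the optical axis (not along the pixel's ray), 0 where there is no reading.
- get_calibration(name): a dict with "camera_matrix" (3x3 intrinsics, pixels), "T" (4x4, takes a point from camera to world coordinates). Camera axes: x right, y down, z forward; pixel columns grow to the right and rows downward; lengths in mm; the calibration is good to about 2 mm. A picture is of the moment at which its call begins. get_calibration takes no time and is no camera call.
- ticket.finish_job(): hands the job in, once; it reports no verdict.
Trained networks look in the newest picture that a camera, given by its name, has taken for a name from the list of things; names that differ only in an ending like _2 or _b are one class to them, and where a whole thing is asked for, a point or a joint stands for the part that bears it (a point fixed in the world has none). Each returns a list of dicts, best first, with "score" (0 to 1); they miss things now and then, are a little off and sometimes report something else, mostly with a low value. They report only what shows in the picture. A call takes as long as a camera call. They do not tell look-alikes from the thing itself.
- search_frame(camera, label): "bbox" ([left, top, right, bottom] in pixels, round what is visible of it).
- outline_of(camera, label): "pixels" (420x560 bool, what is visible of it) and "bbox" ([left, top, right, bottom] in pixels, round what is visible of it).
The state is a dict: "time_s": time; "joints": joint angles; "dq": joint speeds; "tau": joint torques, N m; "eef_pos": TCP position; "ee_rot": TCP orientation; "force": force on the tool from outside, world axes, zero at the start; "wrist_torque": the same for the moment, N m; "grip_width": opening from 0.0 (shut) to 1.0 (fully open).
Only numpy, scipy, OpenCV 4.12 (cv2) and the standard library are available. Lean on these libraries where they do the work, as an engineer would, in place of code of your own. Each camera call takes 0.05 s, during which the arm holds its last target.

## Task

Fit the two finned aluminium modules into the amplifier chassis: set each down in the open end of the tray and slide it lengthwise into the covered guide, the long module first until nearly all of it is under the cover, then the short one behind it. Push the pair gently along the guide until the long module rests against the end stop and the short one against the long one, so that only the last 12 mm of the short one still shows; do not force them, and leave everything else on the bench alone.

Things in the scene. Friction and masses are not known exactly. Their poses are not given: they have to be found in the camera images.
- chassis: Open steel amplifier chassis, fixed: tray 318 x 250 mm (x, y), floor 4 mm thick, rims 38 mm high. Origin: tray's underside, under the mouth of the module guide, on its centre line; +x runs into the guide, z up. The tray before the mouth is empty and open above (x -136 to 0, y -158 to +83 mm). Parts beside the guide are up to 50 mm high; a panel 66 mm high stands at x = 178 mm.
- guide_mouth (a point): Centre of the guide's mouth, 25.5 mm above the chassis origin, same axes. The guide is a straight tunnel along +x, 48 mm wide inside, 43 mm high from tray floor to the underside of its slotted steel cover (cover 3 mm thick), 158 mm deep. The side cheeks flare outwards over the 12 mm before the mouth, to 60 mm between their ends. The chassis stands on the 3 mm bench mat.
- end_stop: Origin: centre of the hard end stop's face, under the cover, 158 mm past the mouth; same axes as the chassis.
- leaf_spring (a point): Middle of a leaf spring in the left (+y) cheek, under the cover, 45 mm past the mouth; it reaches some 40 mm along the guide and bears on the side of whatever passes. Pushing one module past it takes about 4 to 8 N, the two together 6 to 9 N and briefly up to 15 N as the short one's nose meets it; unlike the end stop it yields.
- long_module_center (a point): Centre (half-way up) of the long plug-in module: a finned aluminium block 100 mm long (its x) by 44 mm wide (y) by 40 mm tall (z), about 0.36 kg, lying on the bench mat, whose top is 3 mm above the bench. The two ends are alike. Grasp it across its width.
- short_module_center (a point): Centre (half-way up) of the short plug-in module: the same block but 70 mm long (its x), 44 mm wide, 40 mm tall, about 0.26 kg. The two ends are alike.
- spool: Bystander, to be left alone: a grey plastic reel, 60 mm across, 38 mm tall. Origin at its underside.
- screwdriver: Bystander, to be left alone: a screwdriver 190 mm long, lying.
- multimeter: Bystander, to be left alone: a grey hand multimeter 170 x 80 x 34 mm, lying flat. Origin at its underside.
- tweezers: Bystander, to be left alone: dark steel tweezers 130 mm long, lying. Origin at its underside.
- mug: Bystander, to be left alone: a white mug, 80 mm across, 95 mm tall. Origin at its underside.
- jar: Bystander, to be left alone: a white plastic jar, 52 mm across, 60 mm tall. Origin at its underside.
- weight: Bystander, to be left alone: a brass bench weight, 48 mm across, 40 mm tall. Origin at its underside.
Not all that is in view belongs to the job. What is shaped like the part that bears long_module_center but purple is not meant.

How it is judged (in metres and radians):
On the way:
1. the long module goes in first: at least 80 mm of it under the cover, while the short one is still outside the guide (x of long_module_center in the frame of chassis between 0.03 and 0.125 m and y of long_module_center in the frame of chassis between -0.005 and 0.005 m and z of long_module_center in the frame of chassis between 0.02 and 0.029 m and (x of short_module_center in the frame of chassis below -0.03 m or y of short_module_center in the frame of chassis above 0.05 m or z of short_module_center in the frame of chassis above 0.06 m)), for 0.2 s.
At the end, for the whole second after the job is handed in: Both modules lie flat in the guide, at rest and released: the long one against the end stop (centre 108 mm past the mouth, within 3 mm), the short one behind and against it (centre 23 mm past the mouth, within 3 mm; 12 mm of it shows) (x of long_module_center in the frame of chassis between 0.105 and 0.1115 m and y of long_module_center in the frame of chassis between -0.005 and 0.005 m and z of long_module_center in the frame of chassis between 0.02 and 0.029 m and x of short_module_center in the frame of chassis between 0.02 and 0.0275 m and y of short_module_center in the frame of chassis between -0.005 and 0.005 m and z of short_module_center in the frame of chassis between 0.02 and 0.029 m and linear speed of each of long_module, short_module below 0.01 m/s); the robot touches nothing.
It fails at once if a module is pressed or knocked against the end stop with more than 45 N (contact force between any of long_module, short_module and end_stop above 45 N).
It fails at once if the gripper or arm presses on the chassis with more than 40 N (contact force between any of the fingers, the arm and chassis above 40 N).
It fails at once if a bystander is moved by more than 30 mm (distance of any of spool, screwdriver, multimeter, tweezers, mug, jar, weight from where it was at the start of the episode above 0.03 m).
It also fails if it takes over 72 s, if anything falls off the work surface, if the arm or the gripper's body presses on something with over 40 N, if the wrist force passes 120 N, or if a joint passes its speed limit or range.

## Working session

There is one attempt and no reset: what is moved stays moved. The work goes in short steps, Python scripts to look and compute and a tool call to move; the robot and the scene stay as the last step left them, time stands still between calls to the robot, and variables do not carry over. Pictures are saved under pics/ and viewed, and the job is handed in when it is done.

Besides the shell and the picture viewer there is one more tool, called after "Emit:" as a command line: name --argument value ..., lists and objects as JSON in quotes. servo_tool: Moves the arm, as the interface text tells. Its arguments: {"type":"object","properties":{"motion":{"type":"array"},"squeeze":{"type":"number"}},"required":["motion"]}

```bash
mkdir -p pics
cat > h.py <<'E'
from rig import *
import numpy as np, cv2
def snap(n,tag):
    p,d=capture(n); cv2.imwrite(f'pics/{tag}.png',p[:,:,::-1]); np.save(f'pics/{tag}_d.npy',d); return p,d
def world(n,u,v,z):
    c=get_calibration(n);K=np.array(c['camera_matrix']);T=np.array(c['T'])
    u=np.asarray(u,float);v=np.asarray(v,float);z=np.asarray(z,float)
    P=np.stack([(u-K[0,2])/K[0,0]*z,(v-K[1,2])/K[1,1]*z,z],-1)
    return P@T[:3,:3].T+T[:3,3]
def cloud(n,d):
    v,u=np.mgrid[:d.shape[0],:d.shape[1]]
    return world(n,u,v,d)
def proj(n,P):
    c=get_calibration(n);K=np.array(c['camera_matrix']);T=np.linalg.inv(np.array(c['T']))
    q=T[:3,:3]@np.asarray(P,float)+T[:3,3]; q=K@q; return q[:2]/q[2]
E
python3 - <<'E'
from h import *
for n in('top','side'):
    snap(n,n+'0'); c=get_calibration(n); print(n,np.round(c['camera_matrix'],1).tolist(),np.round(c['T'],3).tolist())
for n in('top','side'):
    for l in ('long_module_center','short_module_center','chassis','spool'):
        print(n,l,[(np.round(r['bbox']).tolist(),round(r['score'],2)) for r in search_frame(n,l)])
print(ctrl.sense(), ctrl.hold_point_z)
E
```

```text
top [[393.3, 0.0, 283.5], [0.0, 393.3, 208.6], [0.0, 0.0, 1.0]] [[0.015, -0.994, 0.112, 358.962], [-1.0, -0.013, 0.022, -29.588], [-0.02, -0.112, -0.993, 1063.978], [0.0, 0.0, 0.0, 1.0]]
side [[449.1, 0.0, 283.7], [0.0, 449.1, 207.0], [0.0, 0.0, 1.0]] [[-0.851, -0.339, 0.401, -38.737], [-0.525, 0.544, -0.655, 782.191], [0.004, -0.768, -0.64, 845.339], [0.0, 0.0, 0.0, 1.0]]
top long_module_center [([159.0, 290.0, 181.0, 336.0], 0.94), ([199.0, 200.0, 219.0, 242.0], 0.87)]
top short_module_center [([213.0, 150.0, 237.0, 180.0], 0.65)]
top chassis [([267.0, 95.0, 378.0, 230.0], 0.79)]
top spool [([199.0, 104.0, 224.0, 131.0], 0.79)]
side long_module_center [([284.0, 320.0, 340.0, 358.0], 0.97), ([222.0, 244.0, 265.0, 283.0], 0.63)]
side short_module_center [([187.0, 226.0, 220.0, 250.0], 0.93)]
side chassis [([187.0, 142.0, 324.0, 232.0], 0.84)]
side spool [([287.0, 124.0, 301.0, 145.0], 0.67), ([147.0, 215.0, 173.0, 236.0], 0.6)]
{'time_s': 0.5, 'joints': array([-1.40840869e+00,  3.12917141e-01,  1.49775917e+00,  3.31372432e-05,
        1.33100435e+00, -2.23420362e-01]), 'dq': array([ 0.00155703, -0.00121735, -0.00016507,  0.00037359, -0.0011227 ,
        0.00071777]), 'tau': array([-9.77145792e-04, -4.11925864e+01, -2.59764951e+01, -2.32256971e-04,
        7.84051681e-04, -2.52542640e-05]), 'eef_pos': array([ 197.54572929, -486.3996779 ,  231.26310237]), 'ee_rot': array([-4.34949561e-05,  9.81452402e-01,  1.91705971e-01,  1.74295940e-05]), 'force': array([-1.27251128,  0.75836144, -0.31725509]), 'wrist_torque': array([-0.00753273, -0.02096577,  0.00792019]), 'grip_width': 1.0007062023490072} 18.700000000000003
```

View pics/top0.png

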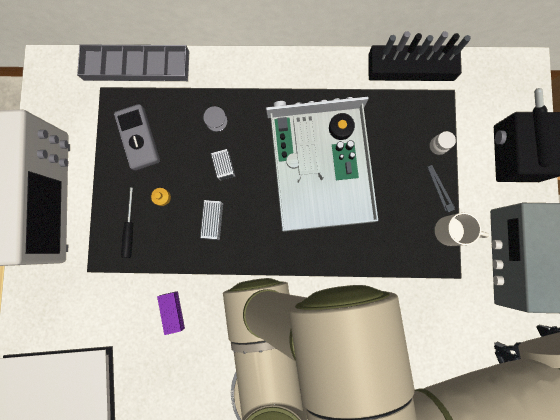

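View pics/side0.png

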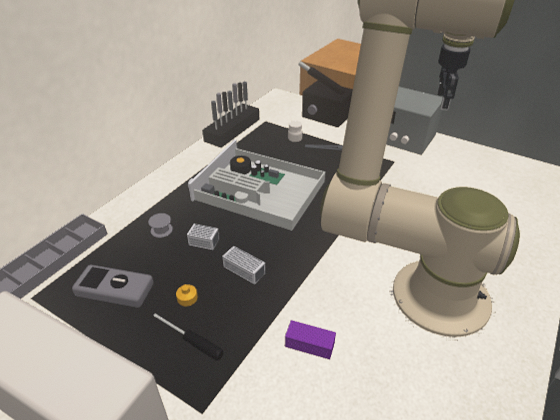

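Run:
```python
import cv2
a=cv2.imread('pics/top0.png')
cv2.imwrite('pics/crop1.png',cv2.resize(a[80:350,140:300],None,fx=2.2,fy=2.2,interpolation=cv2.INTER_CUBIC))
cv2.imwrite('pics/crop2.png',cv2.resize(a[85:240,255:390],None,fx=3.8,fy=3.8,interpolation=cv2.INTER_CUBIC))
```

```text
(no output)
```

View pics/crop1.png

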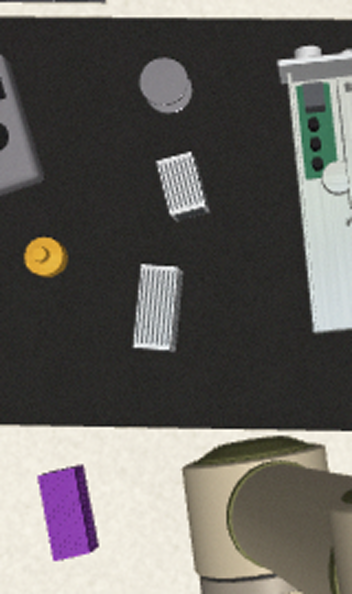

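View pics/crop2.png

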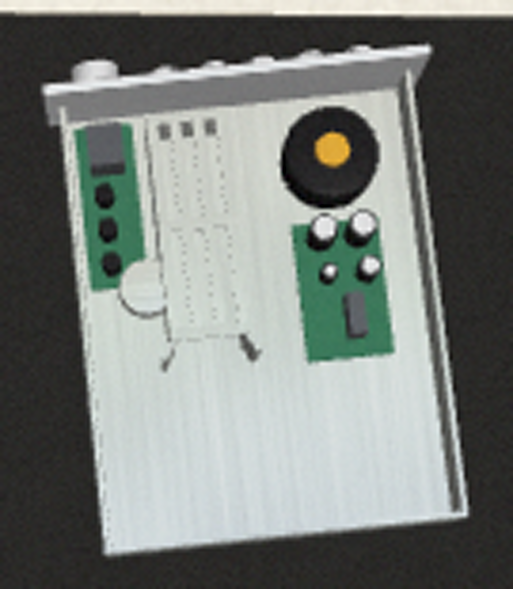

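The candidates for the long module are aluminium at top (210,220) and purple at (170,313). By the description I choose the aluminium one. The short module is at (223,165). The guide is at about (308,150), with its mouth at about (309,176).

```bash
cat >> h.py <<'E'
def rect(n,d,box,zlo,zhi):
    W=cloud(n,d); l,t,r,b=box
    S=W[t:b,l:r].reshape(-1,3); dd=d[t:b,l:r].ravel()
    S=S[(dd>0)&(S[:,2]>zlo)&(S[:,2]<zhi)]
    return S
E
python3 - <<'E'
from h import *
for n,boxes in (('top',{'long':(194,195,226,248),'short':(207,145,241,184)}),('side',{'long':(217,238,270,288),'short':(182,221,224,255)})):
    d=np.load(f'pics/{n}0_d.npy')
    for k,b in boxes.items():
        S=rect(n,d,b,30,60)
        print(n,k,len(S),np.percentile(S[:,2],[5,25,50,75,95]).round(1))
        T=S[S[:,2]>38]
        r=cv2.minAreaRect(T[:,:2].astype(np.float32)); print(np.round(r[0],1),np.round(r[1],1),r[2], T.mean(0).round(1))
d=np.load('pics/top0_d.npy'); W=cloud('top',d)
# height map of chassis in world
sel=(d>0)&(W[...,0]>300)&(W[...,0]<720)&(W[...,1]>-330)&(W[...,1]<40)
img=np.zeros((420,560),np.uint8); img[sel]=np.clip(W[...,2][sel]*3,0,255)
cv2.imwrite('pics/hm.png',cv2.resize(img[85:240,255:390],None,fx=3.8,fy=3.8,interpolation=cv2.INTER_NEAREST))
for z in ((40,50),):pass
def show(u,v):print(u,v,W[v,u].round(1))
for u,v in [(308,165),(308,140),(300,160),(316,160),(309,200),(281,228),(282,231),(374,222),(377,221),(330,228),(330,222),(269,108),(368,103),(320,102)]:show(u,v)
E
```

```text
top long 674 [38.6 42.3 43.7 44.8 46.7]
[443.9 183.3] [ 44.5 100.3] 85.85212707519531 [443.7 183.   43.7]
top short 452 [39.3 42.1 43.5 44.9 46.7]
[593.2 158.2] [70.6 44.2] 16.33700942993164 [593.3 158.   43.7]
side long 662 [32.9 39.9 41.5 42.6 44.1]
[443.4 184.2] [ 45.9 101.1] 85.79979705810547 [442.4 185.   41.8]
side short 397 [32.4 39.2 41.  42.5 43.9]
[593.2 158.6] [70.5 46.7] 16.74932289123535 [591.8 159.6  41.6]
308 165 [598.9 -72.    6.2]
308 140 [656.9 -69.8  48.1]
300 160 [601.3 -49.1  53.4]
316 160 [612.3 -93.6   9.7]
309 200 [501.8 -75.4  10. ]
281 228 [425.3  -0.8   6. ]
282 231 [417.4  -3.6   4. ]
374 222 [ 445.1 -250.7    4.1]
377 221 [ 448.  -259.     3.2]
330 228 [ 427.2 -132.6    4.7]
330 222 [ 443.4 -132.6    4.5]
269 108 [736.9  34.1  66.6]
368 103 [ 777.2 -237.6    3.8]
320 102 [752.2 -99.3  71.9]
```

View pics/hm.png

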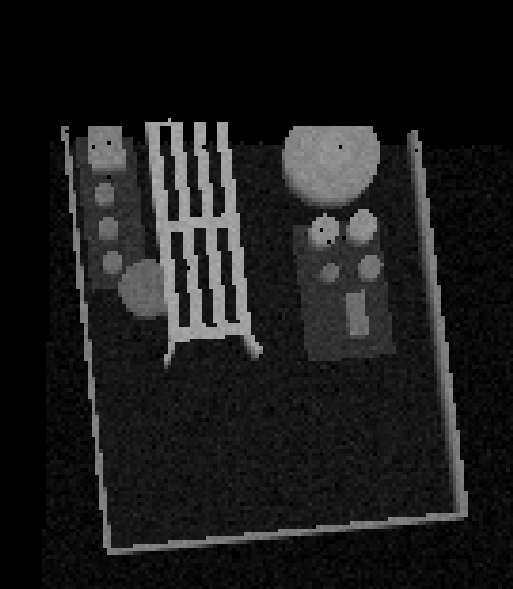

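Run:
```python
from h import *
from scipy.optimize import least_squares
def fitline(P):
    v=cv2.fitLine(P.astype(np.float32),cv2.DIST_HUBER,0,0.01,0.01).ravel(); return v
for n in('top','side'):
    d=np.load(f'pics/{n}0_d.npy'); W=cloud(n,d).reshape(-1,3); W=W[d.ravel()>0]
    a=np.radians(3.8)  # guess: image; estimate dir from left rim
    R=W[(W[:,2]>33)&(W[:,2]<46)]
    # cover points
    C=W[(W[:,2]>44)&(W[:,2]<60)&(W[:,0]>540)&(W[:,0]<735)&(W[:,1]>-115)&(W[:,1]<-25)]
    L=R[(R[:,0]>440)&(R[:,0]<700)&(R[:,1]>-20)&(R[:,1]<50)]
    Rr=R[(R[:,0]>460)&(R[:,0]<700)&(R[:,1]<-205)&(R[:,1]>-290)]
    F=R[(R[:,0]>400)&(R[:,0]<460)&(R[:,1]>-235)&(R[:,1]<-20)]
    for k,P in (('L',L),('R',Rr),('F',F)):
        if len(P)<10: print(n,k,len(P));continue
        v=fitline(P[:,:2]); 
        if k!='F' and v[0]<0: v[:2]*=-1
        if k=='F' and v[1]<0: v[:2]*=-1
        ang=np.degrees(np.arctan2(v[1],v[0])) ; print(n,k,len(P),'ang',ang.round(2),'pt',v[2:].round(1))
    # guide cover in rotated frame
    r=cv2.minAreaRect(C[C[:,0]>600][:,:2].astype(np.float32)); print('cover',len(C),np.round(r[0],1),np.round(r[1],1),r[2])
    np.save(f'pics/C{n}.npy',C); np.save(f'pics/R{n}.npy',R)
```

```text
top L 263 ang 0.15 pt [585.7   2.2]
top R 203 ang 6.73 pt [ 576.9 -234.7]
top F 146 ang 96.76 pt [ 433.4 -127.7]
cover 860 [663.  -63.8] [130.1  56.1] 7.022460460662842
side L 284 ang 6.0 pt [566.4  10.7]
side R 170 ang 6.73 pt [ 577.6 -234.7]
side F 113 ang 96.54 pt [ 432.2 -121.1]
cover 623 [665. -64.] [131.5  62. ] 7.055303573608398
```

Run:
```python
from h import *
a=np.radians(6.75); e=np.array([np.cos(a),np.sin(a)]); f=np.array([-e[1],e[0]])
p0=np.array([433.4,-127.7])
print('near rim u',p0@e)
for n in('top','side'):
    C=np.load(f'pics/C{n}.npy');R=np.load(f'pics/R{n}.npy')
    u=C[:,:2]@e; v=C[:,:2]@f
    for lo in (560,566,572,578,584,590,600,620,640,660,680,700): 
        m=(u>=lo)&(u<lo+(6 if lo<600 else 20))
        if m.sum()>2: q=v[m]; print(n,lo,m.sum(),np.percentile(q,[3,97]).round(1),'mid',(np.percentile(q,[3,97]).mean()).round(1),'z',np.median(C[m,2]).round(1))
    u2=R[:,:2]@e; v2=R[:,:2]@f
    m=(u2>440)&(u2<700)
    h,b=np.histogram(v2[m],np.arange(-320,-40,3)); print([(b[i],h[i]) for i in range(len(h)) if h[i]>12])
    h,b=np.histogram(v2[m],np.arange(-80,-20,3)); print([(b[i],h[i]) for i in range(len(h)) if h[i]>12])
    h,b=np.histogram(u2[(v2>-260)&(v2<-60)],np.arange(390,450,2)); print([(b[i],h[i]) for i in range(len(h)) if h[i]>5])
    # panel
    W=cloud(n,np.load(f'pics/{n}0_d.npy')).reshape(-1,3); P=W[(W[:,2]>57)&(W[:,2]<72)&(W[:,0]>650)&(W[:,1]>-280)&(W[:,1]<60)]
    h,b=np.histogram(P[:,:2]@e,np.arange(690,780,3)); print('panel',[(b[i],h[i]) for i in range(len(h)) if h[i]>5])
```

```text
near rim u 415.3863435888992
top 560 36 [-168.5 -113.8] mid -141.1 z 53.7
top 566 28 [-167.4 -114.5] mid -141.0 z 53.4
top 572 27 [-167.2 -115. ] mid -141.1 z 53.6
top 578 27 [-168.4 -115.6] mid -142.0 z 53.0
top 584 33 [-168.8 -113.5] mid -141.2 z 53.4
top 590 26 [-167.9 -114.4] mid -141.2 z 53.3
top 600 93 [-168.4 -114.1] mid -141.3 z 53.2
top 620 120 [-168.5 -114.8] mid -141.6 z 53.4
top 640 92 [-168.1 -114.5] mid -141.3 z 53.6
top 660 93 [-168.1 -114.1] mid -141.1 z 52.9
top 680 90 [-168.2 -114. ] mid -141.1 z 53.1
top 700 103 [-168.3 -114. ] mid -141.2 z 53.1
[(np.int64(-305), np.int64(74)), (np.int64(-302), np.int64(140)), (np.int64(-269), np.int64(15)), (np.int64(-266), np.int64(18)), (np.int64(-263), np.int64(26)), (np.int64(-260), np.int64(25)), (np.int64(-257), np.int64(28)), (np.int64(-254), np.int64(26)), (np.int64(-251), np.int64(34)), (np.int64(-248), np.int64(25)), (np.int64(-245), np.int64(23)), (np.int64(-242), np.int64(22)), (np.int64(-239), np.int64(15)), (np.int64(-236), np.int64(20)), (np.int64(-233), np.int64(20)), (np.int64(-230), np.int64(23)), (np.int64(-227)
[... 1747 characters left out ...]
p.int64(-227), np.int64(14)), (np.int64(-224), np.int64(23)), (np.int64(-221), np.int64(15)), (np.int64(-215), np.int64(15)), (np.int64(-170), np.int64(16)), (np.int64(-167), np.int64(25)), (np.int64(-119), np.int64(26)), (np.int64(-116), np.int64(84)), (np.int64(-113), np.int64(31)), (np.int64(-59), np.int64(64)), (np.int64(-56), np.int64(118)), (np.int64(-53), np.int64(28))]
[(np.int64(-59), np.int64(64)), (np.int64(-56), np.int64(118)), (np.int64(-53), np.int64(28))]
[(np.int64(412), np.int64(24)), (np.int64(414), np.int64(52)), (np.int64(416), np.int64(27))]
panel [(np.int64(729), np.int64(75)), (np.int64(732), np.int64(100)), (np.int64(735), np.int64(53)), (np.int64(738), np.int64(16))]
```

Run:
```python
from h import *
a=np.radians(6.75); e=np.array([np.cos(a),np.sin(a)]); f=np.array([-e[1],e[0]])
for n in('top','side'):
    W=cloud(n,np.load(f'pics/{n}0_d.npy')).reshape(-1,3); u=W[:,:2]@e; v=W[:,:2]@f+141.2
    m=(W[:,2]>44)&(W[:,2]<60)&(abs(v)<20)&(u>500)&(u<600)
    print(n,np.histogram(u[m],np.arange(540,580,2)))
    m=(W[:,2]>40)&(W[:,2]<60)&(u>530)&(u<552)&(abs(v)<45)
    for x in np.c_[u,v,W[:,2]][m].round(1): print(x,end=' ')
    print()
print(553*e-141.2*f)
```

```text
top (array([ 0,  0,  0,  0,  0,  0,  4, 11, 13, 11, 12,  7,  3,  5,  5,  4,  4,
        4,  6]), array([540, 542, 544, 546, 548, 550, 552, 554, 556, 558, 560, 562, 564,
       566, 568, 570, 572, 574, 576, 578]))
[551.4 -29.   52.3] [549.7 -26.5  48.9] [548.8 -28.8  52. ] [548.4 -26.8  41.7] [545.9 -28.3  53.4] [546.3 -31.3  49.7] [549.8  28.8  51.1] [550.   26.1  48.2] [545.4 -29.1  41.9] [543.  -30.6  53.1] [543.4 -33.6  49.7] [547.3  29.1  50.5] [541.8 -31.1  45.7] [542.3 -34.1  41.2] [545.1  32.   49.6] [544.8  29.4  49.6] [541.9  32.3  52.2] [543.7  29.3  41. ] 
side (array([ 0,  0,  0,  0,  0,  0,  1, 12,  5,  5,  5,  6,  5,  4,  1,  3,  2,
        5,  4]), array([540, 542, 544, 546, 548, 550, 552, 554, 556, 558, 560, 562, 564,
       566, 568, 570, 572, 574, 576, 578]))
[550.3 -30.6  46.6] [546.3 -29.3  48.8] [542.8 -29.   50.1] [541.9 -33.7  47.2] [549.1 -28.1  45. ] [546.3 -29.1  45.2] [544.2 -31.5  44.3] [541.6 -33.   44.1] [546.6 -29.5  41.2] [540.9 -31.4  41.7] [549.1 -21.2  42.3] [549.2  29.3  47.9] [547.4  26.7  46.6] [548.8  30.3  45.1] [542.5  35.7  51. ] [542.5  29.8  46.8] [548.4  31.4  42.3] [543.6  34.   45.8] [541.9  31.2  44.4] [544.2  33.2  41.4] 
[565.76313722 -75.22308533]
```

Measured: long module at (444,183), yaw −4.1°; short module at (593,158), yaw 16.5°; guide mouth at (566,−75), yaw 6.75°. The sizes and heights match the description.

```bash
cat >> h.py <<'E'
def pose():
    s=ctrl.sense(); w,x,y,z=s['ee_rot']
    from scipy.spatial.transform import Rotation as Ro
    return s,Ro.from_quat([x,y,z,w]).as_matrix()
O=np.array([565.8,-75.2,3.]); Y=np.radians(6.75)
def ch(x,y,z=0): # chassis->world
    return O+np.array([np.cos(Y)*x-np.sin(Y)*y,np.sin(Y)*x+np.cos(Y)*y,z])
def to(p,yaw=None):
    s,R=pose(); print('t',round(s['time_s'],2),'pos',s['eef_pos'].round(1),'F',s['force'].round(1),'grip',round(s['grip_width'],3))
    d=R.T@(np.asarray(p)-s['eef_pos']); print('units now-axes',(d/50).round(3))
    psi=np.degrees(np.arctan2(R[1,0],R[0,0])); print('yaw',psi.round(2),'tilt',R[:2,2].round(4))
    if yaw is not None:
        print('dr z units',((psi-yaw)/10).round(3))
        c,q=np.cos(np.radians(yaw)),np.sin(np.radians(yaw)); R2=np.array([[c,q,0],[q,-c,0],[0,0,-1]])
        print('after-turn units',(R2.T@(np.asarray(p)-s['eef_pos'])/50).round(3))
    l=s['eef_pos']-O; print('chassis xyz',round(np.cos(Y)*l[0]+np.sin(Y)*l[1],1),round(-np.sin(Y)*l[0]+np.cos(Y)*l[1],1),l[2].round(1))
E
echo ok
```

```text
ok
```

Emit:
servo_tool --motion '[{"dr": [0, 0, 0], "delta_pos": [0.6, -0.7, 0], "hand": 1}, {"dr": [0, 0, 0], "delta_pos": [0.6, -0.7, 0], "hand": 1}, {"dr": [0, 0, 0], "delta_pos": [0.6, -0.7, 0], "hand": 1}, {"dr": [0, 0, 0], "delta_pos": [0.6, -0.7, 0], "hand": 1}, {"dr": [0, 0, 0], "delta_pos": [0.6, -0.7, 0], "hand": 1}, {"dr": [0, 0, 0], "delta_pos": [0.6, -0.7, 0], "hand": 1}, {"dr": [0, 0, 0], "delta_pos": [0.6, -0.7, 0], "hand": 1}, {"dr": [0, 0, 0], "delta_pos": [0.6, -0.7, 0], "hand": 1}, {"dr": [0, 0, 0], "delta_pos": [0.6, -0.7, 0], "hand": 1}, {"dr": [0, 0, 0], "delta_pos": [0.6, -0.7, 0], "hand": 1}, {"dr": [0, 0, 0], "delta_pos": [0.6, -0.7, 0], "hand": 1}, {"dr": [0, 0, 0], "delta_pos": [0.6, -0.7, 0], "hand": 1}]'

```text
time_s: 2.0
eef_pos: [377.6, 52.3, 232.0]
ee_rot: [0.002, 0.982, 0.189, 0.003]
force: [0.8, -0.6, -0.2]
grip_width: 1.003
```

```bash
python3 -c "
from h import *
to([444,183.5,60],-4.1)"
```

```text
t 2.0 pos [377.6  52.3 232. ] F [ 0.8 -0.6 -0.2] grip 1.003
units now-axes [ 2.191 -1.963  3.439]
yaw 21.73 tilt [ 0.0058 -0.0033]
dr z units 2.583
after-turn units [ 1.138 -2.712  3.44 ]
chassis xyz -171.9 148.8 229.0
```

Emit:
servo_tool --motion '[{"dr": [0, 0, 0.86], "delta_pos": [0, 0, 0.6], "hand": 1}, {"dr": [0, 0, 0.86], "delta_pos": [0, 0, 0.6], "hand": 1}, {"dr": [0, 0, 0.86], "delta_pos": [0, 0, 0.6], "hand": 1}, {"dr": [0, 0, 0], "delta_pos": [0.38, -0.9, 0.5], "hand": 1}, {"dr": [0, 0, 0], "delta_pos": [0.38, -0.9, 0.5], "hand": 1}, {"dr": [0, 0, 0], "delta_pos": [0.38, -0.9, 0.5], "hand": 1}, {"dr": [0, 0, 0], "delta_pos": [0, 0, 0], "hand": 1}]'

```text
time_s: 2.88
eef_pos: [450.2, 188.3, 62.8]
ee_rot: [0.002, 0.999, -0.041, 0.006]
force: [-0.2, -0.9, -0.4]
grip_width: 0.996
```

```bash
python3 -c "
from h import *
to([444,183.5,8],-4.1)"
```

```text
t 2.88 pos [450.2 188.3  62.8] F [-0.2 -0.9 -0.4] grip 0.996
units now-axes [-0.129  0.102  1.095]
yaw -4.68 tilt [ 0.0111 -0.0046]
dr z units -0.058
after-turn units [-0.117  0.105  1.096]
chassis xyz -83.8 275.3 59.8
```

Add to h.py:
```python
_to=to
def to(p,yaw=None):
    _to(p,yaw); s,R=pose(); z=R[:,2]
    w=np.cross(z,[0,0,-1]); print('level dr xy',(np.degrees(R.T@w)/10).round(3))
```

```text
(no output)
```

Emit:
servo_tool --motion '[{"dr": [0.026, -0.064, -0.058], "delta_pos": [-0.12, 0.1, 0.2], "hand": 1}, {"dr": [0, 0, 0], "delta_pos": [0, 0, 0.3], "hand": 1}, {"dr": [0, 0, 0], "delta_pos": [0, 0, 0.3], "hand": 1}, {"dr": [0, 0, 0], "delta_pos": [0, 0, 0.25], "hand": 1}, {"dr": [0, 0, 0], "delta_pos": [0, 0, 0], "hand": 1}]'

```text
time_s: 3.5
eef_pos: [443.0, 180.5, 8.4]
ee_rot: [-0.001, 0.999, -0.037, 0.0]
force: [0.2, -0.4, 0.5]
grip_width: 0.998
```

```bash
python3 -c "
from h import *
to([444,183.5,8],-4.1)"
```

```text
t 3.5 pos [443.  180.5   8.4] F [ 0.2 -0.4  0.5] grip 0.998
units now-axes [ 0.016 -0.062  0.007]
yaw -4.28 tilt [0.001  0.0011]
dr z units -0.018
after-turn units [ 0.016 -0.062  0.007]
chassis xyz -91.9 268.3 5.4
level dr xy [-0.007 -0.005 -0.   ]
```

Emit:
servo_tool --motion '[{"dr": [0, 0, 0], "delta_pos": [0, -0.06, 0], "hand": 1}, {"dr": [0, 0, 0], "delta_pos": [0, 0, 0], "hand": 0}, {"dr": [0, 0, 0], "delta_pos": [0, 0, 0], "hand": 0}, {"dr": [0, 0, 0], "delta_pos": [0, 0, 0], "hand": 0}, {"dr": [0, 0, 0], "delta_pos": [0, 0, 0], "hand": 0}, {"dr": [0, 0, 0], "delta_pos": [0, 0, 0], "hand": 0}]' --squeeze 50

```text
time_s: 4.25
eef_pos: [444.1, 183.7, 9.7]
ee_rot: [-0.001, 0.999, -0.037, 0.002]
force: [-1.2, 0.1, -1.1]
grip_width: 0.507
```

```bash
python3 -c "
from h import *
to(ch(-64,0,90),6.75)"
```

```text
t 4.25 pos [444.1 183.7   9.7] F [-1.2  0.1 -1.1] grip 0.507
units now-axes [ 1.564  5.223 -1.67 ]
yaw -4.29 tilt [0.0038 0.0015]
dr z units -1.104
after-turn units [ 0.528  5.428 -1.666]
chassis xyz -90.4 271.4 6.7
level dr xy [-0.01  -0.021  0.   ]
```

Emit:
servo_tool --motion '[{"dr": [0, 0, 0], "delta_pos": [0, 0, -0.4], "hand": 0}, {"dr": [0, 0, 0], "delta_pos": [0, 0, -0.6], "hand": 0}, {"dr": [0, 0, 0], "delta_pos": [0, 0, -0.7], "hand": 0}, {"dr": [0, 0, -0.55], "delta_pos": [0, 0, 0], "hand": 0}, {"dr": [0, 0, -0.55], "delta_pos": [0, 0, 0], "hand": 0}, {"dr": [0, 0, 0], "delta_pos": [0.08, 0.7, 0], "hand": 0}, {"dr": [0, 0, 0], "delta_pos": [0.08, 0.8, 0], "hand": 0}, {"dr": [0, 0, 0], "delta_pos": [0.08, 0.8, 0], "hand": 0}, {"dr": [0, 0, 0], "delta_pos": [0.08, 0.8, 0], "hand": 0}, {"dr": [0, 0, 0], "delta_pos": [0.08, 0.8, 0], "hand": 0}, {"dr": [0, 0, 0], "delta_pos": [0.08, 0.8, 0], "hand": 0}, {"dr": [0, 0, 0], "delta_pos": [0.06, 0.5, 0], "hand": 0}, {"dr": [0, 0, 0], "delta_pos": [0, 0, 0], "hand": 0}]'

```text
time_s: 5.88
eef_pos: [498.9, -78.7, 90.9]
ee_rot: [-0.002, 0.998, 0.062, -0.005]
force: [0.1, 0.4, -3.5]
grip_width: 0.506
```

```bash
python3 -c "
from h import *
to(ch(-64,0,11),6.75)
snap('top','top1');snap('side','side1')"
```

```text
t 5.88 pos [498.9 -78.7  90.9] F [ 0.1  0.4 -3.5] grip 0.506
units now-axes [0.073 0.096 1.538]
yaw 7.14 tilt [-0.0109  0.003 ]
dr z units 0.039
after-turn units [0.057 0.089 1.539]
chassis xyz -66.9 4.4 87.9
level dr xy [-0.025  0.06  -0.   ]
```

View pics/side1.png

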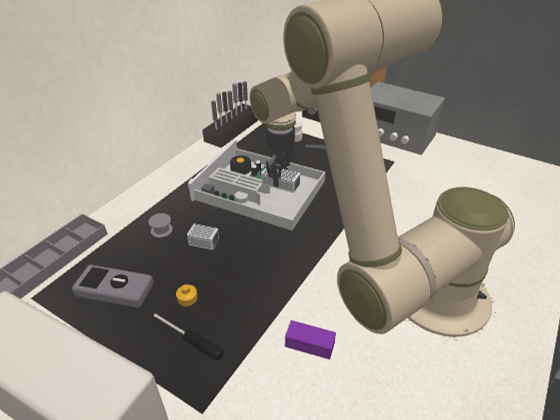

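The side view shows the long module held level above the open end of the tray at about (289,180). Next I level it and lower it.

Emit:
servo_tool --motion '[{"dr": [-0.025, 0.06, 0.039], "delta_pos": [0.06, 0.09, 0.3], "hand": 0}, {"dr": [0, 0, 0], "delta_pos": [0, 0, 0.4], "hand": 0}, {"dr": [0, 0, 0], "delta_pos": [0, 0, 0.4], "hand": 0}, {"dr": [0, 0, 0], "delta_pos": [0, 0, 0.3], "hand": 0}, {"dr": [0, 0, 0], "delta_pos": [0, 0, 0], "hand": 0}]'

```text
time_s: 6.6
eef_pos: [500.8, -76.0, 18.8]
ee_rot: [-0.001, 0.998, 0.062, -0.001]
force: [0.5, 0.1, -3.2]
grip_width: 0.508
```

```bash
python3 -c "
from h import *
to(ch(-64,0,11),6.75)"
```

```text
t 6.6 pos [500.8 -76.   18.8] F [ 0.5  0.1 -3.2] grip 0.508
units now-axes [0.013 0.136 0.095]
yaw 7.17 tilt [-0.0017  0.0017]
dr z units 0.042
after-turn units [0.013 0.136 0.095]
chassis xyz -64.7 6.8 15.8
level dr xy [-0.011  0.009 -0.   ]
```

Emit:
servo_tool --motion '[{"dr": [-0.011, 0.009, 0.042], "delta_pos": [0.01, 0.136, 0], "hand": 0}, {"dr": [0, 0, 0], "delta_pos": [0, 0, 0], "hand": 0}]'

```text
time_s: 6.85
eef_pos: [502.9, -83.1, 19.9]
ee_rot: [0.001, 0.998, 0.059, 0.001]
force: [-0.1, 0.4, -3.7]
grip_width: 0.511
```

```bash
python3 -c "
from h import *
to(ch(-64,0,11),6.75)"
```

```text
t 6.85 pos [502.9 -83.1  19.9] F [-0.1  0.4 -3.7] grip 0.511
units now-axes [-0.013 -0.01   0.118]
yaw 6.75 tilt [ 0.002 -0.001]
dr z units 0.0
after-turn units [-0.013 -0.01   0.118]
chassis xyz -63.4 -0.5 16.9
level dr xy [ 0.007 -0.011 -0.   ]
```

Emit:
servo_tool --motion '[{"dr": [0, 0, 0], "delta_pos": [0, -0.01, 0.1], "hand": 0}, {"dr": [0, 0, 0], "delta_pos": [0, 0, 0], "hand": 0}]'

```text
time_s: 7.1
eef_pos: [503.1, -82.9, 15.2]
ee_rot: [0.001, 0.998, 0.059, 0.001]
force: [0.5, 0.1, -3.5]
grip_width: 0.51
```

```bash
python3 -c "
from h import *
to(ch(-31,0,11),6.75)
p,d=snap('top','top2')
cv2.imwrite('pics/c2.png',cv2.resize(p[90:240,255:390,::-1],None,fx=3.8,fy=3.8,interpolation=cv2.INTER_CUBIC))"
```

```text
t 7.1 pos [503.1 -82.9  15.2] F [ 0.5  0.1 -3.5] grip 0.51
units now-axes [ 0.643 -0.005  0.026]
yaw 6.73 tilt [ 0.0031 -0.0014]
dr z units -0.002
after-turn units [ 0.643 -0.005  0.024]
chassis xyz -63.1 -0.2 12.2
level dr xy [ 0.01  -0.016  0.   ]
```

View pics/c2.png

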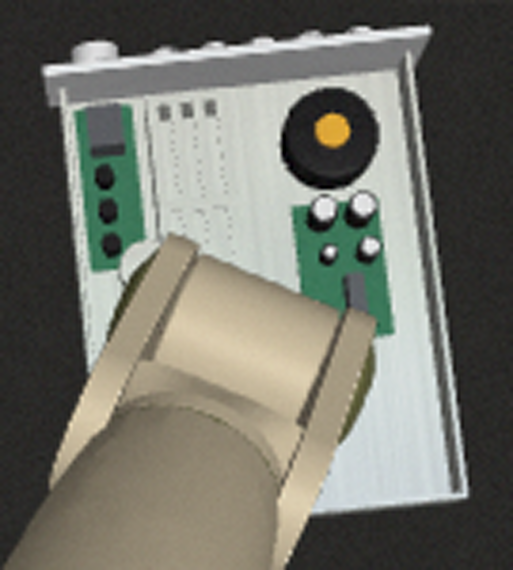

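The top view is hidden by the wrist at about (310,190), so I slide in small steps and watch the force.

Emit:
servo_tool --motion '[{"dr": [0.01, -0.016, 0], "delta_pos": [0.05, 0, 0.02], "hand": 0}, {"dr": [0, 0, 0], "delta_pos": [0.1, 0, 0], "hand": 0}, {"dr": [0, 0, 0], "delta_pos": [0.1, 0, 0], "hand": 0}, {"dr": [0, 0, 0], "delta_pos": [0.1, 0, 0], "hand": 0}, {"dr": [0, 0, 0], "delta_pos": [0, 0, 0], "hand": 0}]'

```text
time_s: 7.78
eef_pos: [522.4, -80.7, 14.5]
ee_rot: [0.0, 0.998, 0.059, 0.0]
force: [-0.3, 0.6, -3.6]
grip_width: 0.507
```

```bash
python3 -c "
from h import *
to(ch(-31,0,11),6.75)"
```

```text
t 7.78 pos [522.4 -80.7  14.5] F [-0.3  0.6 -3.6] grip 0.507
units now-axes [ 0.255 -0.007  0.01 ]
yaw 6.75 tilt [ 0.001  -0.0003]
dr z units -0.0
after-turn units [ 0.255 -0.007  0.01 ]
chassis xyz -43.8 -0.3 11.5
level dr xy [ 0.002 -0.005  0.   ]
```

Emit:
servo_tool --motion '[{"dr": [0, 0, 0], "delta_pos": [0.1, 0, 0], "hand": 0}, {"dr": [0, 0, 0], "delta_pos": [0.1, 0, 0], "hand": 0}, {"dr": [0, 0, 0], "delta_pos": [0.06, 0, 0.01], "hand": 0}, {"dr": [0, 0, 0], "delta_pos": [0, 0, 0], "hand": 0}]'

```text
time_s: 8.28
eef_pos: [536.1, -79.0, 13.9]
ee_rot: [0.0, 0.998, 0.059, 0.0]
force: [0.0, -0.7, -3.0]
grip_width: 0.507
```

```bash
python3 -c "
from h import *
to(ch(-31,0,11),6.75)"
```

```text
t 8.28 pos [536.1 -79.   13.9] F [ 0.  -0.7 -3. ] grip 0.507
units now-axes [-0.022 -0.006 -0.002]
yaw 6.75 tilt [ 0.0007 -0.0002]
dr z units -0.0
after-turn units [-0.022 -0.006 -0.002]
chassis xyz -29.9 -0.3 10.9
level dr xy [ 0.002 -0.004  0.   ]
```

Emit:
servo_tool --motion '[{"dr": [0, 0, 0], "delta_pos": [0, 0, 0.01], "hand": 1}, {"dr": [0, 0, 0], "delta_pos": [0, 0, 0], "hand": 1}, {"dr": [0, 0, 0], "delta_pos": [0, 0, 0], "hand": 1}, {"dr": [0, 0, 0], "delta_pos": [0, 0, 0], "hand": 1}, {"dr": [0, 0, 0], "delta_pos": [0, 0, -0.4], "hand": 1}, {"dr": [0, 0, 0], "delta_pos": [0, 0, -0.5], "hand": 1}, {"dr": [0, 0, 0], "delta_pos": [-0.3, 0, -0.5], "hand": 0.3}, {"dr": [0, 0, 0], "delta_pos": [-0.7, 0, 0], "hand": 0}, {"dr": [0, 0, 0], "delta_pos": [-0.6, 0, 0], "hand": 0}, {"dr": [0, 0, 0], "delta_pos": [0, 0, 0], "hand": 0}]'

```text
time_s: 9.52
eef_pos: [455.1, -89.0, 86.8]
ee_rot: [0.001, 0.998, 0.059, 0.002]
force: [0.5, -0.0, -0.0]
grip_width: 0.142
```

```bash
python3 -c "
from h import *
to(ch(-107,0,14),6.75)
p,d=snap('side','side3')
cv2.imwrite('pics/c3.png',cv2.resize(p[130:240,180:330,::-1],None,fx=4,fy=4,interpolation=cv2.INTER_CUBIC))"
```

```text
t 9.53 pos [455.1 -89.   86.8] F [ 0.5 -0.  -0. ] grip 0.142
units now-axes [ 0.086 -0.017  1.397]
yaw 6.75 tilt [ 0.0041 -0.0018]
dr z units 0.0
after-turn units [ 0.091 -0.014  1.397]
chassis xyz -111.6 -0.7 83.8
level dr xy [ 0.013 -0.022  0.   ]
```

View pics/c3.png

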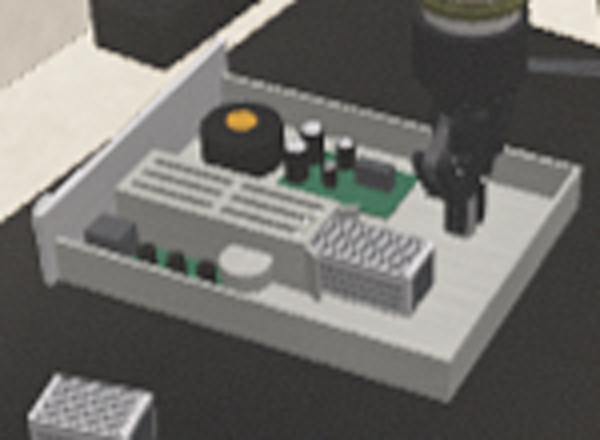

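The crop shows the long module straight in the mouth, with its nose under the cover at (325,235) and the fingers behind it at (465,210). Next I lower them and push.

Emit:
servo_tool --motion '[{"dr": [0.013, -0.022, 0], "delta_pos": [0.03, 0, 0.4], "hand": 0}, {"dr": [0, 0, 0], "delta_pos": [0, 0, 0.5], "hand": 0}, {"dr": [0, 0, 0], "delta_pos": [0, 0, 0.5], "hand": 0}, {"dr": [0, 0, 0], "delta_pos": [0, 0, 0], "hand": 0}]'

```text
time_s: 10.07
eef_pos: [461.8, -89.6, 15.8]
ee_rot: [0.001, 0.998, 0.059, 0.003]
force: [0.2, 0.2, 0.0]
grip_width: -0.006
```

```bash
python3 -c "
from h import *
to(ch(-90,0,14),6.75)"
```

```text
t 10.07 pos [461.8 -89.6  15.8] F [0.2 0.2 0. ] grip -0.006
units now-axes [ 0.299 -0.041 -0.024]
yaw 6.81 tilt [ 0.0052 -0.0021]
dr z units 0.006
after-turn units [ 0.298 -0.042 -0.025]
chassis xyz -104.9 -2.1 12.8
level dr xy [ 0.015 -0.028  0.   ]
```

Emit:
servo_tool --motion '[{"dr": [0.015, -0.028, 0.006], "delta_pos": [0.05, -0.04, 0], "hand": 0}, {"dr": [0, 0, 0], "delta_pos": [0.1, 0, 0], "hand": 0}, {"dr": [0, 0, 0], "delta_pos": [0.1, 0, 0], "hand": 0}, {"dr": [0, 0, 0], "delta_pos": [0.1, 0, 0], "hand": 0}, {"dr": [0, 0, 0], "delta_pos": [0.1, 0, 0], "hand": 0}, {"dr": [0, 0, 0], "delta_pos": [0.1, 0, 0], "hand": 0}, {"dr": [0, 0, 0], "delta_pos": [0.1, 0, 0], "hand": 0}]'

```text
time_s: 10.95
eef_pos: [497.3, -83.7, 18.3]
ee_rot: [0.001, 0.998, 0.059, 0.001]
force: [-6.0, -1.1, 3.4]
grip_width: -0.0
```

```bash
python3 -c "
from h import *
to(ch(-16,0,14),6.75)"
```

```text
t 10.95 pos [497.3 -83.7  18.3] F [-6.  -1.1  3.4] grip -0.0
units now-axes [ 1.061 -0.008  0.028]
yaw 6.78 tilt [ 0.0016 -0.0014]
dr z units 0.003
after-turn units [ 1.061 -0.009  0.027]
chassis xyz -69.0 -0.4 15.3
level dr xy [ 0.009 -0.008  0.   ]
```

Emit:
servo_tool --motion '[{"dr": [0, 0, 0], "delta_pos": [0.1, 0, 0.01], "hand": 0}, {"dr": [0, 0, 0], "delta_pos": [0.1, 0, 0.01], "hand": 0}, {"dr": [0, 0, 0], "delta_pos": [0.1, 0, 0.01], "hand": 0}, {"dr": [0, 0, 0], "delta_pos": [0.1, 0, 0.01], "hand": 0}, {"dr": [0, 0, 0], "delta_pos": [0.1, 0, 0.01], "hand": 0}, {"dr": [0, 0, 0], "delta_pos": [0.1, 0, 0.01], "hand": 0}, {"dr": [0, 0, 0], "delta_pos": [0.1, 0, 0.01], "hand": 0}]'

```text
time_s: 11.82
eef_pos: [531.1, -80.3, 15.1]
ee_rot: [0.001, 0.998, 0.059, -0.004]
force: [-4.5, -2.8, 2.4]
grip_width: -0.001
```

```bash
python3 -c "
from h import *
to(ch(-16,0,14),6.75)"
```

```text
t 11.82 pos [531.1 -80.3  15.1] F [-4.5 -2.8  2.4] grip -0.001
units now-axes [ 0.38  -0.019 -0.04 ]
yaw 6.81 tilt [-0.007 -0.002]
dr z units 0.006
after-turn units [ 0.38  -0.02  -0.037]
chassis xyz -35.0 -1.0 12.1
level dr xy [ 0.006  0.041 -0.   ]
```

Emit:
servo_tool --motion '[{"dr": [0.006, 0.041, 0.006], "delta_pos": [0.1, -0.01, -0.02], "hand": 0}, {"dr": [0, 0, 0], "delta_pos": [0.1, 0, 0], "hand": 0}, {"dr": [0, 0, 0], "delta_pos": [0.1, 0, 0], "hand": 0}, {"dr": [0, 0, 0], "delta_pos": [0.1, 0, 0], "hand": 0}, {"dr": [0, 0, 0], "delta_pos": [0, 0, 0], "hand": 0}]'

```text
time_s: 12.45
eef_pos: [552.2, -77.3, 15.9]
ee_rot: [-0.0, 0.998, 0.059, -0.0]
force: [-0.3, 0.0, -0.2]
grip_width: 0.001
```

```bash
python3 -c "
from h import *
to(ch(-40,0,90),6.75)
p,d=snap('side','side4')
cv2.imwrite('pics/c4.png',cv2.resize(p[130:240,180:330,::-1],None,fx=4,fy=4,interpolation=cv2.INTER_CUBIC))"
```

```text
t 12.45 pos [552.2 -77.3  15.9] F [-0.3  0.  -0.2] grip 0.001
units now-axes [-0.526 -0.01  -1.542]
yaw 6.74 tilt [-0.0005  0.0001]
dr z units -0.001
after-turn units [-0.525 -0.01  -1.542]
chassis xyz -13.8 -0.5 12.9
level dr xy [-0.001  0.003  0.   ]
```

View pics/c4.png

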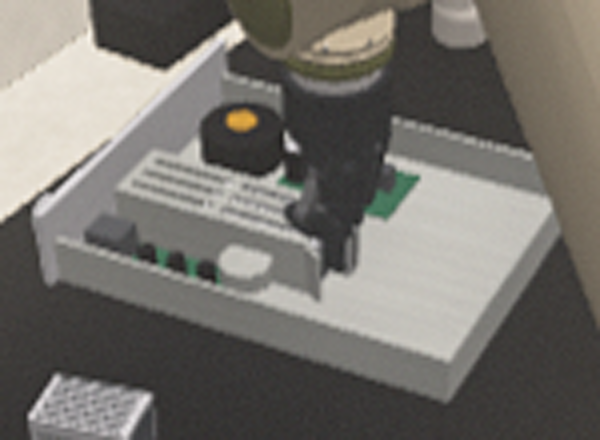

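The crop shows the long module fully under the cover, with the fingers at the mouth at (340,255). Force is near zero. Now the short module.

Emit:
servo_tool --motion '[{"dr": [0, 0, 0], "delta_pos": [-0.3, 0, 0], "hand": 0}, {"dr": [0, 0, 0], "delta_pos": [-0.3, 0, -0.5], "hand": 0}, {"dr": [0, 0, 0], "delta_pos": [0, 0, -0.8], "hand": 0}, {"dr": [0, 0, -0.5], "delta_pos": [0, 0, -0.5], "hand": 1}, {"dr": [0, 0, -0.48], "delta_pos": [0, 0, 0], "hand": 1}, {"dr": [0, 0, 0], "delta_pos": [0, 0, 0], "hand": 1}]'

```text
time_s: 13.25
eef_pos: [523.5, -80.4, 109.8]
ee_rot: [0.001, 0.989, 0.146, 0.004]
force: [-0.5, -0.4, -0.5]
grip_width: 0.636
```

```bash
python3 -c "
from h import *
to([593.2,158.3,70],16.5)"
```

```text
t 13.25 pos [523.5 -80.4 109.8] F [-0.5 -0.4 -0.5] grip 0.636
units now-axes [ 2.704 -4.171  0.807]
yaw 16.76 tilt [ 0.0077 -0.    ]
dr z units 0.026
after-turn units [ 2.691 -4.181  0.796]
chassis xyz -42.6 -0.2 106.8
level dr xy [ 0.013 -0.042 -0.   ]
```

Emit:
servo_tool --motion '[{"dr": [0.013, -0.042, 0.026], "delta_pos": [0.4, -0.6, 0], "hand": 1}, {"dr": [0, 0, 0], "delta_pos": [0.45, -0.7, 0], "hand": 1}, {"dr": [0, 0, 0], "delta_pos": [0.45, -0.7, 0], "hand": 1}, {"dr": [0, 0, 0], "delta_pos": [0.45, -0.7, 0], "hand": 1}, {"dr": [0, 0, 0], "delta_pos": [0.45, -0.7, 0.2], "hand": 1}, {"dr": [0, 0, 0], "delta_pos": [0.45, -0.7, 0.3], "hand": 1}, {"dr": [0, 0, 0], "delta_pos": [0, 0, 0], "hand": 1}]'

```text
time_s: 14.12
eef_pos: [596.6, 161.3, 82.7]
ee_rot: [-0.001, 0.991, 0.135, 0.001]
force: [0.4, -0.4, 0.6]
grip_width: 1.0
```

```bash
python3 -c "
from h import *
to([593.2,158.3,8],16.5)"
```

```text
t 14.12 pos [596.6 161.3  82.7] F [ 0.4 -0.4  0.6] grip 1.0
units now-axes [-0.086  0.04   1.493]
yaw 15.56 tilt [0.0021 0.0015]
dr z units -0.094
after-turn units [-0.083  0.037  1.493]
chassis xyz 58.4 231.2 79.7
level dr xy [-0.005 -0.014  0.   ]
```

Emit:
servo_tool --motion '[{"dr": [-0.005, -0.014, -0.094], "delta_pos": [-0.085, 0.04, 0.4], "hand": 1}, {"dr": [0, 0, 0], "delta_pos": [0, 0, 0.5], "hand": 1}, {"dr": [0, 0, 0], "delta_pos": [0, 0, 0.5], "hand": 1}, {"dr": [0, 0, 0], "delta_pos": [0, 0, 0.06], "hand": 1}]'

```text
time_s: 14.62
eef_pos: [593.7, 156.4, 8.4]
ee_rot: [0.0, 0.99, 0.14, 0.001]
force: [-0.5, 0.2, 0.4]
grip_width: 1.001
```

```bash
python3 -c "
from h import *
to([593.2,158.3,9],16.5)"
```

```text
t 14.62 pos [593.7 156.4   8.4] F [-0.5  0.2  0.4] grip 1.001
units now-axes [ 0.001 -0.04  -0.013]
yaw 16.13 tilt [0.0022 0.0001]
dr z units -0.037
after-turn units [ 0.001 -0.04  -0.013]
chassis xyz 55.0 226.7 5.4
level dr xy [ 0.003 -0.012  0.   ]
```

Emit:
servo_tool --motion '[{"dr": [0, -0.012, -0.037], "delta_pos": [0, -0.04, 0], "hand": 1}, {"dr": [0, 0, 0], "delta_pos": [0, 0, 0], "hand": 0}, {"dr": [0, 0, 0], "delta_pos": [0, 0, 0], "hand": 0}, {"dr": [0, 0, 0], "delta_pos": [0, 0, 0], "hand": 0}, {"dr": [0, 0, 0], "delta_pos": [0, 0, 0], "hand": 0}, {"dr": [0, 0, 0], "delta_pos": [0, 0, 0], "hand": 0}]' --squeeze 50

```text
time_s: 15.38
eef_pos: [594.6, 157.9, 11.5]
ee_rot: [0.0, 0.99, 0.143, 0.002]
force: [0.1, -0.7, -0.6]
grip_width: 0.508
```

```bash
python3 -c "
from h import *
to(ch(-60,0,90),6.75)"
```

```text
t 15.38 pos [594.6 157.9  11.5] F [ 0.1 -0.7 -0.6] grip 0.508
units now-axes [-3.047  4.11  -1.638]
yaw 16.42 tilt [ 0.0045 -0.0001]
dr z units 0.967
after-turn units [-2.32   4.563 -1.63 ]
chassis xyz 56.0 228.1 8.5
level dr xy [ 0.008 -0.025  0.   ]
```

Emit:
servo_tool --motion '[{"dr": [0, 0, 0], "delta_pos": [0, 0, -0.5], "hand": 0}, {"dr": [0, 0, 0], "delta_pos": [0, 0, -0.6], "hand": 0}, {"dr": [0, 0, 0], "delta_pos": [0, 0, -0.6], "hand": 0}, {"dr": [0, 0, 0.5], "delta_pos": [0, 0, -0.1], "hand": 0}, {"dr": [0, 0, 0.47], "delta_pos": [0, 0, 0], "hand": 0}, {"dr": [0, 0, 0], "delta_pos": [-0.45, 0.5, 0], "hand": 0}, {"dr": [0, 0, 0], "delta_pos": [-0.45, 0.8, 0], "hand": 0}, {"dr": [0, 0, 0], "delta_pos": [-0.45, 0.8, 0], "hand": 0}, {"dr": [0, 0, 0], "delta_pos": [-0.45, 0.8, 0], "hand": 0}, {"dr": [0, 0, 0], "delta_pos": [-0.3, 0.8, 0], "hand": 0}, {"dr": [0, 0, 0], "delta_pos": [-0.1, 0.5, 0], "hand": 0}, {"dr": [0, 0, 0], "delta_pos": [0, 0, 0], "hand": 0}]'

```text
time_s: 16.88
eef_pos: [503.0, -68.9, 101.0]
ee_rot: [-0.0, 0.998, 0.056, -0.001]
force: [0.2, 1.0, -3.1]
grip_width: 0.508
```

```bash
python3 -c "
from h import *
to(ch(-60,0,14),6.75)"
```

```text
t 16.88 pos [503.  -68.9 101. ] F [ 0.2  1.  -3.1] grip 0.508
units now-axes [0.039 0.273 1.68 ]
yaw 6.45 tilt [-0.0025  0.0001]
dr z units -0.03
after-turn units [0.033 0.272 1.68 ]
chassis xyz -61.7 13.6 98.0
level dr xy [-0.002  0.014  0.   ]
```

Emit:
servo_tool --motion '[{"dr": [0, 0.014, -0.03], "delta_pos": [0.03, 0.27, 0.2], "hand": 0}, {"dr": [0, 0, 0], "delta_pos": [0, 0, 0.5], "hand": 0}, {"dr": [0, 0, 0], "delta_pos": [0, 0, 0.5], "hand": 0}, {"dr": [0, 0, 0], "delta_pos": [0, 0, 0.35], "hand": 0}, {"dr": [0, 0, 0], "delta_pos": [0, 0, 0], "hand": 0}]'

```text
time_s: 17.5
eef_pos: [506.5, -81.5, 18.4]
ee_rot: [-0.001, 0.998, 0.061, -0.001]
force: [0.3, 0.2, -2.2]
grip_width: 0.511
```

```bash
python3 -c "
from h import *
to(ch(-60,0,13),6.75)"
```

```text
t 17.5 pos [506.5 -81.5  18.4] F [ 0.3  0.2 -2.2] grip 0.511
units now-axes [-0.008  0.014  0.048]
yaw 7.03 tilt [-0.0012  0.0011]
dr z units 0.028
after-turn units [-0.008  0.014  0.048]
chassis xyz -59.6 0.7 15.4
level dr xy [-0.007  0.006 -0.   ]
```

Emit:
servo_tool --motion '[{"dr": [-0.007, 0.006, 0.028], "delta_pos": [0, 0.012, 0.03], "hand": 0}, {"dr": [0, 0, 0], "delta_pos": [0, 0, 0.02], "hand": 0}, {"dr": [0, 0, 0], "delta_pos": [0, 0, 0], "hand": 0}]'

```text
time_s: 17.88
eef_pos: [507.6, -82.2, 17.0]
ee_rot: [0.001, 0.998, 0.059, 0.001]
force: [0.2, -0.1, -1.9]
grip_width: 0.506
```

```bash
python3 -c "
from h import *
to(ch(-32,0,12.5),6.75)"
```

```text
t 17.88 pos [507.6 -82.2  17. ] F [ 0.2 -0.1 -1.9] grip 0.506
units now-axes [ 0.532 -0.002  0.031]
yaw 6.78 tilt [ 0.0024 -0.0009]
dr z units 0.003
after-turn units [ 0.532 -0.003  0.029]
chassis xyz -58.6 -0.1 14.0
level dr xy [ 0.007 -0.013  0.   ]
```

Emit:
servo_tool --motion '[{"dr": [0.007, -0.013, 0.003], "delta_pos": [0, 0, 0.02], "hand": 0}, {"dr": [0, 0, 0], "delta_pos": [0.1, 0, 0.01], "hand": 0}, {"dr": [0, 0, 0], "delta_pos": [0.1, 0, 0], "hand": 0}, {"dr": [0, 0, 0], "delta_pos": [0.1, 0, 0], "hand": 0}, {"dr": [0, 0, 0], "delta_pos": [0.1, 0, 0], "hand": 0}, {"dr": [0, 0, 0], "delta_pos": [0, 0, 0], "hand": 0}]'

```text
time_s: 18.62
eef_pos: [529.4, -79.8, 16.0]
ee_rot: [0.0, 0.998, 0.059, 0.001]
force: [-0.6, 0.3, -2.7]
grip_width: 0.504
```

```bash
python3 -c "
from h import *
to(ch(-32,0,12),6.75)"
```

```text
t 18.62 pos [529.4 -79.8  16. ] F [-0.6  0.3 -2.7] grip 0.504
units now-axes [ 0.093 -0.006  0.02 ]
yaw 6.77 tilt [ 0.001  -0.0004]
dr z units 0.002
after-turn units [ 0.093 -0.006  0.02 ]
chassis xyz -36.7 -0.3 13.0
level dr xy [ 0.003 -0.006 -0.   ]
```

Emit:
servo_tool --motion '[{"dr": [0, 0, 0], "delta_pos": [0.06, 0, 0.01], "hand": 0}, {"dr": [0, 0, 0], "delta_pos": [0.05, 0, 0.01], "hand": 0}, {"dr": [0, 0, 0], "delta_pos": [0, 0, 0], "hand": 0}]'

```text
time_s: 19.0
eef_pos: [534.3, -79.2, 15.7]
ee_rot: [0.0, 0.998, 0.059, -0.001]
force: [-0.7, 0.5, -2.7]
grip_width: 0.504
```

```bash
python3 -c "
from h import *
to(ch(-32,0,12),6.75)"
```

```text
t 19.0 pos [534.3 -79.2  15.7] F [-0.7  0.5 -2.7] grip 0.504
units now-axes [-0.005 -0.005  0.014]
yaw 6.78 tilt [-0.0012 -0.0004]
dr z units 0.003
after-turn units [-0.005 -0.005  0.014]
chassis xyz -31.8 -0.2 12.7
level dr xy [ 0.001  0.007 -0.   ]
```

Emit:
servo_tool --motion '[{"dr": [0, 0, 0], "delta_pos": [0, 0, 0.01], "hand": 1}, {"dr": [0, 0, 0], "delta_pos": [0, 0, 0], "hand": 1}, {"dr": [0, 0, 0], "delta_pos": [0, 0, 0], "hand": 1}, {"dr": [0, 0, 0], "delta_pos": [0, 0, 0], "hand": 1}, {"dr": [0, 0, 0], "delta_pos": [0, 0, -0.4], "hand": 1}, {"dr": [0, 0, 0], "delta_pos": [0, 0, -0.5], "hand": 1}, {"dr": [0, 0, 0], "delta_pos": [-0.2, 0, -0.5], "hand": 0.3}, {"dr": [0, 0, 0], "delta_pos": [-0.6, 0, 0], "hand": 0}, {"dr": [0, 0, 0], "delta_pos": [-0.5, 0, 0], "hand": 0}, {"dr": [0, 0, 0], "delta_pos": [0, 0, 0], "hand": 0}]'

```text
time_s: 20.25
eef_pos: [469.3, -87.3, 88.0]
ee_rot: [0.001, 0.998, 0.059, 0.001]
force: [0.6, -0.4, -0.9]
grip_width: 0.144
```

```bash
python3 -c "
from h import *
to(ch(-95,0,14),6.75)
p,d=snap('side','side5')
cv2.imwrite('pics/c5.png',cv2.resize(p[130:240,180:330,::-1],None,fx=4,fy=4,interpolation=cv2.INTER_CUBIC))"
```

```text
t 20.25 pos [469.3 -87.3  88. ] F [ 0.6 -0.4 -0.9] grip 0.144
units now-axes [ 0.043 -0.015  1.42 ]
yaw 6.77 tilt [ 0.0022 -0.0015]
dr z units 0.002
after-turn units [ 0.046 -0.013  1.42 ]
chassis xyz -97.3 -0.6 85.0
level dr xy [ 0.01  -0.012 -0.   ]
```

View pics/c5.png

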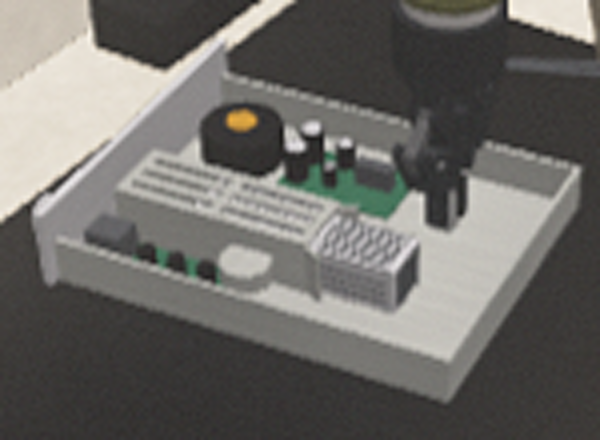

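The short module sits straight in the mouth at (365,255), with the fingers behind it. Lower and push.

Emit:
servo_tool --motion '[{"dr": [0.01, -0.012, 0], "delta_pos": [0.02, -0.01, 0.4], "hand": 0}, {"dr": [0, 0, 0], "delta_pos": [0, 0, 0.5], "hand": 0}, {"dr": [0, 0, 0], "delta_pos": [0, 0, 0.5], "hand": 0}, {"dr": [0, 0, 0], "delta_pos": [0, 0, 0], "hand": 0}]'

```text
time_s: 20.8
eef_pos: [475.7, -87.2, 16.6]
ee_rot: [0.001, 0.998, 0.06, 0.002]
force: [-0.4, -0.1, 0.2]
grip_width: 0.002
```

```bash
python3 -c "
from h import *
to(ch(-80,0,14),6.75)"
```

```text
t 20.8 pos [475.7 -87.2  16.6] F [-0.4 -0.1  0.2] grip 0.002
units now-axes [ 0.218 -0.026 -0.008]
yaw 6.82 tilt [ 0.0047 -0.0017]
dr z units 0.007
after-turn units [ 0.218 -0.026 -0.009]
chassis xyz -90.9 -1.3 13.6
level dr xy [ 0.013 -0.025 -0.   ]
```

Emit:
servo_tool --motion '[{"dr": [0.013, -0.025, 0.007], "delta_pos": [0.08, -0.025, 0], "hand": 0}, {"dr": [0, 0, 0], "delta_pos": [0.1, 0, 0], "hand": 0}, {"dr": [0, 0, 0], "delta_pos": [0.08, 0, 0], "hand": 0}, {"dr": [0, 0, 0], "delta_pos": [0.08, 0, 0], "hand": 0}, {"dr": [0, 0, 0], "delta_pos": [0.08, 0, 0], "hand": 0}, {"dr": [0, 0, 0], "delta_pos": [0.08, 0, 0], "hand": 0}]'

```text
time_s: 21.55
eef_pos: [502.2, -83.0, 18.4]
ee_rot: [0.0, 0.998, 0.059, -0.001]
force: [-4.4, -1.8, 0.0]
grip_width: -0.001
```

```bash
python3 -c "
from h import *
to(ch(-40,0,14),6.75)"
```

```text
t 21.55 pos [502.2 -83.   18.4] F [-4.4 -1.8  0. ] grip -0.001
units now-axes [ 0.481 -0.005  0.028]
yaw 6.79 tilt [-0.0013 -0.0007]
dr z units 0.004
after-turn units [ 0.481 -0.005  0.028]
chassis xyz -64.1 -0.3 15.4
level dr xy [ 0.003  0.008 -0.   ]
```

Emit:
servo_tool --motion '[{"dr": [0, 0, 0], "delta_pos": [0.08, 0, 0.01], "hand": 0}, {"dr": [0, 0, 0], "delta_pos": [0.08, 0, 0.01], "hand": 0}, {"dr": [0, 0, 0], "delta_pos": [0.08, 0, 0.01], "hand": 0}, {"dr": [0, 0, 0], "delta_pos": [0.08, 0, 0], "hand": 0}, {"dr": [0, 0, 0], "delta_pos": [0.08, 0, 0], "hand": 0}, {"dr": [0, 0, 0], "delta_pos": [0.08, 0, 0], "hand": 0}]'

```text
time_s: 22.3
eef_pos: [527.0, -80.3, 17.9]
ee_rot: [0.0, 0.998, 0.059, -0.002]
force: [-3.7, -2.2, 1.2]
grip_width: -0.001
```

```bash
python3 -c "
from h import *
to(ch(-24,0,14),6.75)"
```

```text
t 22.3 pos [527.  -80.3  17.9] F [-3.7 -2.2  1.2] grip -0.001
units now-axes [ 0.303 -0.011  0.016]
yaw 6.8 tilt [-0.0031 -0.0011]
dr z units 0.005
after-turn units [ 0.303 -0.011  0.017]
chassis xyz -39.1 -0.5 14.9
level dr xy [ 0.004  0.018 -0.   ]
```

Now slower.

Emit:
servo_tool --motion '[{"dr": [0.004, 0.018, 0.005], "delta_pos": [0.05, -0.005, 0.01], "hand": 0}, {"dr": [0, 0, 0], "delta_pos": [0.05, 0, 0], "hand": 0}, {"dr": [0, 0, 0], "delta_pos": [0.05, 0, 0], "hand": 0}, {"dr": [0, 0, 0], "delta_pos": [0.04, 0, 0], "hand": 0}]'

```text
time_s: 22.8
eef_pos: [537.2, -79.2, 17.6]
ee_rot: [0.0, 0.998, 0.059, -0.0]
force: [-5.2, -1.4, 0.4]
grip_width: 0.003
```

```bash
python3 -c "
from h import *
to(ch(-24,0,14),6.75)"
```

```text
t 22.8 pos [537.2 -79.2  17.6] F [-5.2 -1.4  0.4] grip 0.003
units now-axes [ 0.098 -0.012  0.012]
yaw 6.74 tilt [-0.0002 -0.0005]
dr z units -0.001
after-turn units [ 0.098 -0.012  0.012]
chassis xyz -28.9 -0.6 14.6
level dr xy [0.003 0.001 0.   ]
```

Emit:
servo_tool --motion '[{"dr": [0, 0, 0], "delta_pos": [0.03, 0, 0], "hand": 0}, {"dr": [0, 0, 0], "delta_pos": [0.03, 0, 0], "hand": 0}]'

```text
time_s: 23.05
eef_pos: [540.4, -79.0, 17.6]
ee_rot: [0.0, 0.998, 0.059, -0.0]
force: [-4.2, -2.0, 0.4]
grip_width: 0.002
```

Emit:
servo_tool --motion '[{"dr": [0, 0, 0], "delta_pos": [0.03, 0, 0], "hand": 0}]'

```text
time_s: 23.18
eef_pos: [542.0, -78.9, 17.6]
ee_rot: [0.0, 0.998, 0.059, -0.0]
force: [-5.8, -2.2, 0.1]
grip_width: -0.001
```

```bash
python3 -c "
from h import *
to(ch(-24,0,14),6.75)"
```

```text
t 23.18 pos [542.  -78.9  17.6] F [-5.8 -2.2  0.1] grip -0.001
units now-axes [ 0.001 -0.018  0.013]
yaw 6.74 tilt [-0.0005 -0.0009]
dr z units -0.001
after-turn units [ 0.001 -0.018  0.013]
chassis xyz -24.1 -0.9 14.6
level dr xy [ 0.005  0.004 -0.   ]
```

Emit:
servo_tool --motion '[{"dr": [0, 0, 0], "delta_pos": [0.025, -0.005, 0], "hand": 0}]'

```text
time_s: 23.3
eef_pos: [543.1, -78.7, 17.6]
ee_rot: [0.001, 0.998, 0.059, -0.001]
force: [-11.2, -5.6, 4.0]
grip_width: 0.001
```

Emit:
servo_tool --motion '[{"dr": [0, 0, 0], "delta_pos": [0.025, 0, 0], "hand": 0}]'

```text
time_s: 23.42
eef_pos: [543.2, -79.0, 17.6]
ee_rot: [0.001, 0.998, 0.059, -0.002]
force: [-14.9, -6.6, 8.8]
grip_width: 0.0
```

Emit:
servo_tool --motion '[{"dr": [0, 0, 0], "delta_pos": [0.02, 0, 0], "hand": 0}]'

```text
time_s: 23.55
eef_pos: [543.3, -79.3, 17.7]
ee_rot: [0.001, 0.998, 0.059, -0.004]
force: [-11.0, -5.8, 5.3]
grip_width: -0.002
```

Motion stopped at about 16 N, with the fingertip at chassis x −23. That matches the expected rear face at −12. I back off and check.

Emit:
servo_tool --motion '[{"dr": [0, 0, 0], "delta_pos": [-0.2, 0, 0], "hand": 0}, {"dr": [0, 0, 0], "delta_pos": [-0.6, 0, 0], "hand": 0}, {"dr": [0, 0, 0], "delta_pos": [-0.2, 0, -0.6], "hand": 0}, {"dr": [0, 0, 0], "delta_pos": [-0.5, 0, -0.9], "hand": 0}, {"dr": [0, 0, 0], "delta_pos": [-0.9, 0, -0.9], "hand": 0}, {"dr": [0, 0, 0], "delta_pos": [-0.9, 0.5, -0.5], "hand": 0}, {"dr": [0, 0, 0], "delta_pos": [0, 0.9, -0.5], "hand": 0}, {"dr": [0, 0, 0], "delta_pos": [0, 0.9, 0], "hand": 0}, {"dr": [0, 0, 0], "delta_pos": [0, 0.9, 0], "hand": 0}, {"dr": [0, 0, 0], "delta_pos": [0, 0.9, 0], "hand": 0}, {"dr": [0, 0, 0], "delta_pos": [0, 0.9, 0], "hand": 0}, {"dr": [0, 0, 0], "delta_pos": [0, 0, 0], "hand": 0}]'

```text
time_s: 25.05
eef_pos: [410.6, -354.8, 197.8]
ee_rot: [0.007, 0.998, 0.06, 0.009]
force: [0.4, -0.1, 0.6]
grip_width: 0.002
```

Run:
```python
from h import *
p,d=snap('side','side6')
a=cv2.resize(p[130:240,180:330,::-1],None,fx=4,fy=4,interpolation=cv2.INTER_CUBIC)
p,d=snap('top','top6')
b=cv2.resize(p[85:240,255:390,::-1],None,fx=2.84,fy=2.84,interpolation=cv2.INTER_CUBIC)
cv2.imwrite('pics/c6.png',np.hstack([cv2.resize(a,(450,440)),cv2.resize(b,(345,440))]))
e=np.array([np.cos(Y),np.sin(Y)]); f=np.array([-e[1],e[0]])
for n in('top','side'):
    W=cloud(n,np.load(f'pics/{n}6_d.npy')).reshape(-1,3); x=(W[:,:2]-O[:2])@e; y=(W[:,:2]-O[:2])@f
    m=(W[:,2]>38)&(W[:,2]<58)&(abs(y)<21)&(x>-60)&(x<30)
    print(n,np.histogram(x[m],np.arange(-30,14,2)),m.sum())
    m2=m&(x<-1)&(x>-16); print('y',np.percentile(y[m2],[3,97]).round(1),'z',np.median(W[m2,2]).round(1))
    m=(W[:,2]>38)&(W[:,2]<49.5)&(abs(y)<18)&(x>2)&(x<175); print('under slots',np.histogram(x[m],np.arange(0,180,6))[0])
print(ctrl.sense()['eef_pos'],ctrl.sense()['force'])
```

```text
top (array([ 0,  0,  0,  0,  0,  0,  0,  0,  8, 15, 10, 14, 10, 13, 13, 18, 12,
       12, 12,  9, 12]), array([-30, -28, -26, -24, -22, -20, -18, -16, -14, -12, -10,  -8,  -6,
        -4,  -2,   0,   2,   4,   6,   8,  10,  12])) 264
y [-18.8  18.7] z 47.0
under slots [ 1  6 15 18 15 17 11 12 15 16 11 16 15  6  6 16 15 17 11 15 16 13 13 12
 11 13  0  0  0]
side (array([ 0,  0,  0,  0,  0,  0,  0,  0,  9, 14,  5,  8,  8,  4, 10,  7, 11,
        7,  7,  6,  4]), array([-30, -28, -26, -24, -22, -20, -18, -16, -14, -12, -10,  -8,  -6,
        -4,  -2,   0,   2,   4,   6,   8,  10,  12])) 149
y [-20.4  20.3] z 45.1
under slots [3 2 4 8 4 5 4 7 8 7 6 4 7 2 1 5 7 6 7 9 6 4 5 5 8 4 1 2 0]
[ 410.62216126 -352.25755929  197.96952028] [ 0.39642037  0.49140623 -0.48234632]
```

View pics/c6.png

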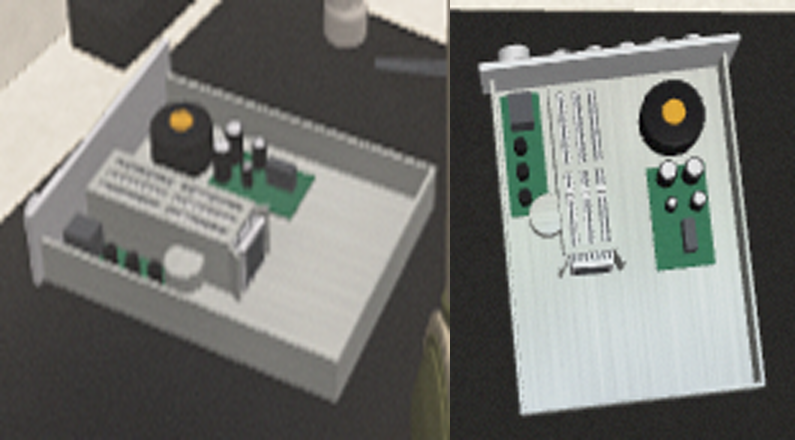

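The final views show the pair straight in the guide with about 12–13 mm of the short module showing. Through the slots the modules reach the end stop, and the arm is clear. Handing in.

```bash
python3 -c "
from h import *
print(ticket.finish_job())"
```

```text
the job is handed in; nothing more can be done
None
```

Both modules are in the guide and the job is handed in at about 25 s; no verdict was reported.

- **What I did:** I chose the aluminium long module over the purple look-alike and set it in the tray mouth. I pushed it in until its centre was about 47 mm past the mouth, while the short module was still on the bench. Then I set the short module behind it and pushed the pair in small steps.
- **Force:** Pushing took 4 to 7 N. The pair then stalled at about 18 N total, far below the 45 N limit.
- **Final position:** The stall came with the fingertip at chassis x ≈ −23 mm, which puts the short module's rear face at about −12 mm. After backing off, the cameras put that face at −12 to −13 mm, with the pair centred (y ≈ 0). The depth readings show the modules under the cover slots out to about 156 mm, where 158 mm is the stop. The long module's contact with the stop is inferred from that reading and the stall.
- **Everything else:** The arm ended clear of everything with no force on it. I kept it away from the bystanders but did not re-measure their positions at the end.
- **Disagreements:** The two cameras' heights differed by about 2 mm, within the stated calibration. No check failed.

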